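Swing a brass bar into the nest of a cut-off machine

TASK

Load the brass bar into the cut-off machine for the next casting slug: with the bar slanting out towards you, slide one end in flat under the red head of the heel post and butt it firmly against the end stop, then swing the bar about that end, past the sprung blue roller, and press it home hard up against both brass rest pins, so that it stays there in line when you let go. Feel your way and do not force it: the stop, post and pins are light locators. Keep off the grinding wheel and leave everything else on the bench and deck where it is.

Things in the scene. Friction and masses are not known exactly. Their poses are not given: they have to be found in the camera images.
- bar: loose solid brass bar, 18 wide (its x) x 200 long (its y) x 22 high, about 0.55 kg, both ends alike; origin at the centre of its underside. It starts flat on the bench to the left or right of the machine, roughly pointing away from the robot.
- saw: fixed bench cut-off machine: white base, steel deck 60 mm above the bench reaching x -105 to +150, y -175 to +160 mm in this frame. Origin at bench level under the middle of the bar's place; +x points away from the robot to the rest pins, +y along the bar's place from end stop to roller. The bar at home lies on the deck, sides at x -9 and +9, ends at y -100 and +100 mm.
- seat (a point): the point on the deck where the centre of the bar's underside lies when the bar is home; axes as saw.
- end_stop: dark steel stop block on the deck, 20 high, 36 wide; origin on the deck at the middle of its stop face, which looks along +y of the machine (the bar's end butts on it; about 8 N is a firm butt).
- heel_post: round steel post of 12 mm diameter on the deck at the robot's side of the bar, 15 mm from the stop face, with a red head of 26 mm diameter whose underside is 26 mm above the deck and overhangs the bar; origin on its axis at the deck. When home the bar clears the post by 2 mm.
- rest_pins: two fixed brass pins, 10 mm diameter, 18 high, at the far side of the bar, 55 mm towards the stop and 65 mm towards the roller from this origin, which lies on the deck on the line of their axes (machine x +14, y 0). The bar's far side rests on both when home. Stop, heel post and pins bear at most 25 N each; press the bar home with about 15 N.
- wheel: thin orange grinding wheel of 100 mm diameter beyond the bar near the stop end, standing across the bar's direction; origin at its centre, axle along y. Fragile: do not touch.
- file: bystander: file with a wooden handle, 240 long (its y), flat on the bench on the other side of the machine; origin under its middle.
- ring_a: bystander: dark casting ring filled with white investment, 60 mm diameter, 55 high; origin under its centre.
- ring_b: bystander: a like ring of 54 mm diameter.
- caliper: bystander: caliper lying on the deck at its far left, 190 long (its y), 11 high; origin under the middle of its beam.
- slug: bystander: cut brass slug 18 x 30 x 22 on the deck behind the rest pins; origin under its centre.
- coolant: bystander: white bottle with red cap, 60 mm diameter, 150 high; origin under its centre.
- brush: bystander: bench brush, 180 long, lying at the right.
- motor (a point): centre of the top of the white motor housing, which stands 110 mm over the deck on the far side by the stop end: 106 (machine x) by 76 mm (machine y).
- plunger (a joint): travel of the blue sprung roller towards machine +y, in m: 0 at rest, at most 0.010; spring 4 N plus 0.5 N per mm. The bar's free end has to be pushed past it (6 to 16 N near that end); then, up to 0.002 in, it bears on the near corner of that end and holds the bar against pins and stop.
- roller_rest (a point): axle of the blue roller at rest (deck level): 24 mm diameter, 3 to 19 mm above the deck, in the way of the free end at the robot's side (machine x -16, y +108). Its fixed steel housing, 30 wide x 24 x 22 high, is centred 35 mm farther along +y.
Things that resemble listed ones, but are neither listed nor needed, are in the scene too. Of the things that look like the bar, the smallest one is meant.

How it is judged:
On the way, in this order (a step that is already met when the one before it is completed fails the run):
1. the bar, still slanting out from its line by more than 6 degrees and lying on the deck, is butted against the end stop with more than 4 N (contact force between bar and end_stop above 4 N and angle between the y axis of bar and the y axis of saw, either way round above 0.105 rad and height (world z) of bar below 0.064 m), for 0.1 s.
2. the bar is swung into line (within 1.5 degrees) and pressed on the rest pins with more than 8 N (angle between the y axis of bar and the y axis of saw, either way round below 0.026 rad and contact force between bar and rest_pins above 8 N and height (world z) of bar below 0.064 m), for 0.1 s.
At the end, for the whole second after the job is handed in: the bar lies flat on the deck in line with its place within 1.5 degrees, its middle within 2.5 mm of the home point (end at the stop, side at the rest pins), released and at rest (angle between the y axis of bar and the y axis of saw, either way round below 0.026 rad and horizontal distance between bar and seat below 0.0025 m and height (world z) of bar below 0.063 m and angle between bar's own z axis and vertical below 0.03 rad and linear speed of bar below 0.01 m/s); the robot touches nothing.
It fails at once if the bar is pressed on the end stop, heel post or rest pins with more than 25 N (contact force between bar and end_stop above 25 N or contact force between bar and heel_post above 25 N or contact force between bar and rest_pins above 25 N).
It fails at once if anything touches the grinding wheel with more than 1 N (contact force between anything else and wheel above 1 N).
It fails at once if a bystander is moved by more than 15 mm (distance of any of file, ring_a, ring_b, caliper, slug, coolant, brush from where it was at the start of the episode above 0.015 m).
It also fails if it takes over 72 s, if anything falls off the work surface, if the arm or the gripper's body presses on something with over 40 N, if the wrist force passes 120 N, or if a joint passes its speed limit or range.

ROBOT

A 6-joint arm with a two-finger parallel gripper is mounted at the origin on the work surface. World frame = base frame: x ahead of the robot, y to its left, z up, the work surface at z = 0. Lengths are in m, angles in rad, forces in N, time in s.
With the tool pointing down it reaches from about 0.25 to 0.775 m from the base axis. Payload 4 kg.
Tool frame: the origin (TCP) lies on the mounting face of the last link; the fingertips stand 173 mm ahead of it and the grasp point (between the pads) lies 155 mm ahead of it; z points along the fingers, y is the direction in which the jaws open and shut (so a half turn about z gives the same grasp; the last joint's range is limited). The gripper opens to 85 mm and grips with 20 to 120 N. Pads are 22 mm wide; open, the fingers measure 114 mm over their backs; the gripper's body (76 mm by 85 mm) begins 54 mm behind the grasp point. The pads swing forward as they close: fully open they stand 13 mm farther back than shut.
Start: joints at [1.037, 0.087, 1.371, -0, 1.684, -0.103], TCP at [0.23, 0.5, 0.405] pointing down, gripper open.
Joint ranges: [-3.1, 3.1], [-0.76, 2.03], [0.27, 2.55], [-1.08, 4.22], [0.17, 2.65], [-2.57, 2.57]. Speed limits (rad/s): [2.79, 2.79, 3.14, 3.14, 3.14, 3.14].

INTERFACE

Orientations are given as a unit quaternion [x, y, z, w].
In Python, from plant import r gives the robot as it stands.
- The arm moves only by the tool move_arm, never from a script. Its argument "motion" is a list of rows, each a list of 3 entries, a list of its own where there are three numbers: the finger opening in mm, from 0 to 85.4, then the shift along the world's x, y, z in mm, then the turn, a rotation vector about the world's x, y, z in rad. In form: [[hand, [x, y, z], [rx, ry, rz]], ...]. A call has exactly 5 rows; each row is the pose to reach, as a shift and turn from the pose commanded when the call began; what a row does not reach only later rows make up. A row lasts 1/8 s, in which the tool goes at most 62.5 mm and 10.7 degrees, less where a joint would pass 70% of its speed; a pose out of reach is approached as far as the arm can. A call with a gripper value outside its range is refused whole. The fingers move at their own pace and stop on an object; "grip_force" is the grip in N (left out, the last holds). Time passes only in rows, so rows that repeat a pose let the fingers close, or fill a call up. It gives the time, the measured TCP pose, the force and the opening at its end, in the units of the state.
- r.get_obs(): the state, without advancing time (a new reading comes with each control period).
- r.snapshot(name): name is "side" or "top"; returns the picture (480x640x3 uint8, red, green, blue); there is no depth.
- r.camera_model(name): a dict with "vertical_fov" (degrees; the focal length in pixels is half the picture's height over the tangent of half this angle, whatever the lens; pixels are square), "cx", "cy" (the principal point, pixels), "k1" (the pictures are not rectified: a ray, as slopes to the right and down, at radius r is drawn at 1 + k1 r^2 times it, then the intrinsics apply), "extrinsics" (4x4, takes a point from camera to world coordinates). Camera axes: x right, y up, looking along -z (the intrinsics and any distortion apply to the point x, -y, -z); pixel columns grow to the right and rows downward; lengths in m; the calibration is good to about 2 mm. A picture is of the moment at which its call begins. camera_model takes no time and is no camera call.
- r.finish_job(): hands the job in, once; it reports no verdict.
The state is a dict: "time_s": time; "joints": joint angles; "joint_vel": joint speeds; "effort": joint torques, N m; "ee_pos": TCP position; "orientation": TCP orientation; "contact_force": force on the tool from outside, world axes, zero at the start; "moment": the same for the moment, N m; "finger_gap": finger opening in m.
Only numpy, scipy, OpenCV 4.12 (cv2) and the standard library are available. Lean on these libraries where they do the work, as an engineer would, in place of code of your own. Each camera call takes 0.05 s, during which the arm holds its last target.

## Working session

There is one attempt and no reset: what is moved stays moved. The work goes in short steps, Python scripts to look and compute and a tool call to move; the robot and the scene stay as the last step left them, time stands still between calls to the robot, and variables do not carry over. Pictures are saved under pics/ and viewed, and the job is handed in when it is done.

Besides the shell and the picture viewer there is one more tool, called after "Call:" by a JSON object that holds its "name" and its "arguments". move_arm: Moves the arm, as the interface text tells. Its arguments: {"type":"object","properties":{"motion":{"type":"array"},"grip_force":{"type":"number"}},"required":["motion"]}

```bash
ls; mkdir -p pics; python3 - <<'E'
from plant import r
import cv2,numpy as np
for n in ("side","top"):
    im=r.snapshot(n); cv2.imwrite(f"pics/{n}0.png",im[:,:,::-1])
    m=r.camera_model(n); print(n,{k:(np.round(np.array(v),4).tolist()) for k,v in m.items()})
print(r.get_obs())
E
```

```text
pics
side {'vertical_fov': 51.8311, 'cx': 326.6082, 'cy': 236.662, 'k1': 0.0393, 'extrinsics': [[0.8779, 0.2588, -0.4028, 0.0749], [-0.4784, 0.5071, -0.7169, -0.8308], [0.0188, 0.8221, 0.569, 0.746], [0.0, 0.0, 0.0, 1.0]]}
top {'vertical_fov': 55.2936, 'cx': 324.2466, 'cy': 236.5681, 'k1': -0.0188, 'extrinsics': [[0.0288, 0.9836, -0.1782, 0.3244], [-0.9995, 0.0307, 0.0078, -0.0106], [0.0131, 0.1778, 0.984, 1.1706], [0.0, 0.0, 0.0, 1.0]]}
{'time_s': 0.1, 'joints': array([ 1.03689817e+00,  8.78893493e-02,  1.37213943e+00,  1.33561009e-05,
        1.68360479e+00, -1.03108859e-01]), 'joint_vel': array([-0.00029427, -0.00034619, -0.00207847, -0.0005237 ,  0.00077205,
        0.00059878]), 'effort': array([ 2.82517962e-03, -3.53011358e+01, -3.14218140e+01, -3.98217352e-06,
        7.90620223e-03,  7.70534676e-07]), 'ee_pos': array([0.22962495, 0.49965336, 0.40363289]), 'orientation': array([ 2.13732135e-01,  9.76891771e-01, -9.67057810e-04, -3.25855203e-04]), 'contact_force': array([-0.96122097,  0.74265922,  0.05790834]), 'moment': array([ 0.03122709, -0.01711233, -0.0390489 ]), 'finger_gap': 0.08509300645479188}
```

View pics/side0.png

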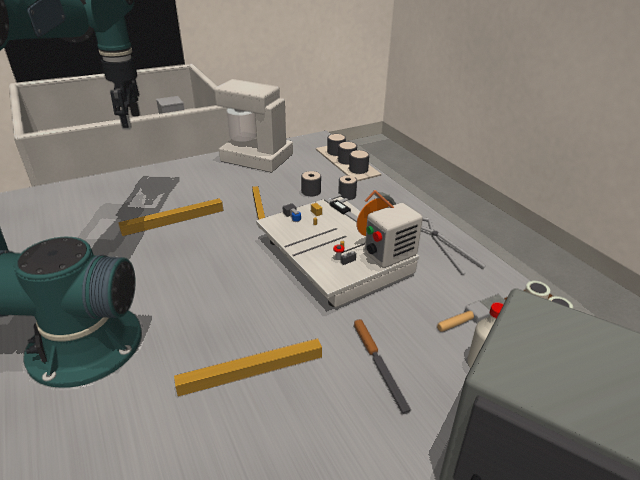

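View pics/top0.png

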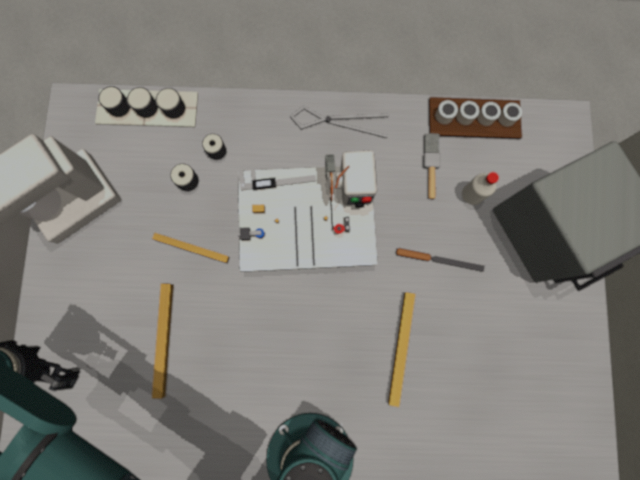

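```bash
cat > h.py <<'E'
import numpy as np, cv2
from plant import r
C={n:r.camera_model(n) for n in ("side","top")}
def K(m):
    f=240/np.tan(np.radians(m["vertical_fov"])/2)
    return np.array([[f,0,m["cx"]],[0,f,m["cy"]],[0,0,1.]]),np.array([m["k1"],0,0,0,0.])
# k1 applied to undistorted radius => same as OpenCV model
def ray(n,uv):
    m=C[n];k,d=K(m)
    p=cv2.undistortPoints(np.array(uv,float).reshape(-1,1,2),k,d).reshape(-1,2)
    E=np.array(m["extrinsics"]); v=np.c_[p[:,0],-p[:,1],-np.ones(len(p))]@E[:3,:3].T
    return E[:3,3],v
def onz(n,uv,z):
    o,v=ray(n,uv); t=(z-o[2])/v[:,2]; return o+v*t[:,None]
def proj(n,P):
    m=C[n];k,d=K(m);E=np.array(m["extrinsics"])
    c=(np.array(P,float).reshape(-1,3)-E[:3,3])@E[:3,:3]; c=c*[1,-1,-1]
    return cv2.projectPoints(c.reshape(-1,1,3),np.zeros(3),np.zeros(3),k,d)[0].reshape(-1,2)
def tri(a,b):
    o1,v1=ray("side",a);o2,v2=ray("top",b);v1=v1[0]/np.linalg.norm(v1);v2=v2[0]/np.linalg.norm(v2)
    s=np.linalg.lstsq(np.c_[v1,-v2],o2-o1,rcond=None)[0]
    p,q=o1+v1*s[0],o2+v2*s[1]; return (p+q)/2,np.linalg.norm(p-q)
def shot(n,name,box=None,sc=1):
    im=r.snapshot(n); cv2.imwrite(f"pics/{name}_full.png",im[:,:,::-1])
    if box: x0,y0,x1,y1=box; cv2.imwrite(f"pics/{name}.png",cv2.resize(im[y0:y1,x0:x1,::-1],None,fx=sc,fy=sc,interpolation=cv2.INTER_CUBIC))
    return im
E
python3 - <<'E'
from h import *
top=cv2.imread("pics/top0.png"); hsv=cv2.cvtColor(top,cv2.COLOR_BGR2HSV)
m=cv2.inRange(hsv,(15,130,90),(32,255,255))
cs,_=cv2.findContours(m,cv2.RETR_EXTERNAL,cv2.CHAIN_APPROX_NONE)
for c in cs:
    if cv2.contourArea(c)<15: continue
    rc=cv2.minAreaRect(c); b=cv2.boxPoints(rc)
    P=onz("top",b,0.022 if cv2.contourArea(c)>200 else .08)
    e=[np.linalg.norm(P[i]-P[(i+1)%4])*1000 for i in range(2)]
    L=P[1]-P[0] if e[0]>e[1] else P[2]-P[1]
    print(np.round(rc[0]),cv2.contourArea(c),"mean",P.mean(0).round(4),"edges",np.round(e,1),"ang",np.degrees(np.arctan2(L[1],L[0])).round(1))
for n,box,s in(("top",(130,130,420,300),2.7),("side",(220,160,460,310),3.3)):
    x0,y0,x1,y1=box;im=cv2.imread(f"pics/{n}0.png")
    cv2.imwrite(f"pics/{n}0c.png",cv2.resize(im[y0:y1,x0:x1],None,fx=s,fy=s,interpolation=cv2.INTER_CUBIC))
E
```

```text
[401. 349.] 987.5 mean [ 0.2616 -0.2162  0.022 ] edges [270.3  25. ] ang -8.4
[162. 341.] 995.0 mean [0.2644 0.3698 0.022 ] edges [271.6  26.4] ang 0.3
[191. 247.] 351.0 mean [0.4939 0.3183 0.022 ] edges [ 14.3 198.5] ang -106.0
[258. 208.] 49.5 mean [0.5865 0.1445 0.08  ] edges [24.4 12.6] ang -88.2
```

View pics/top0c.png

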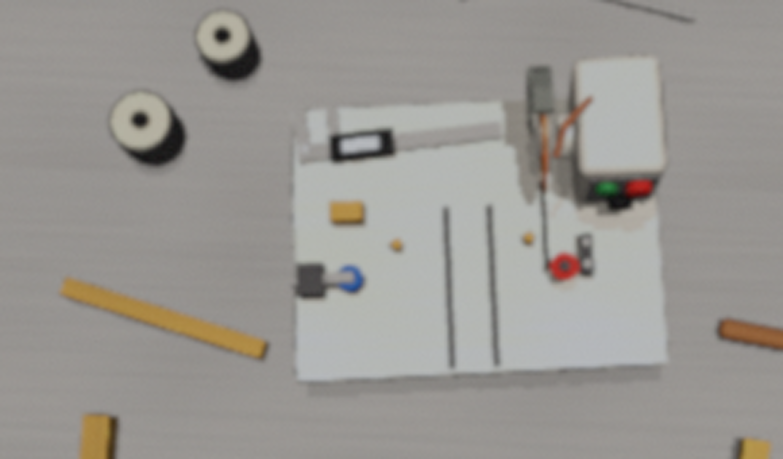

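View pics/side0c.png

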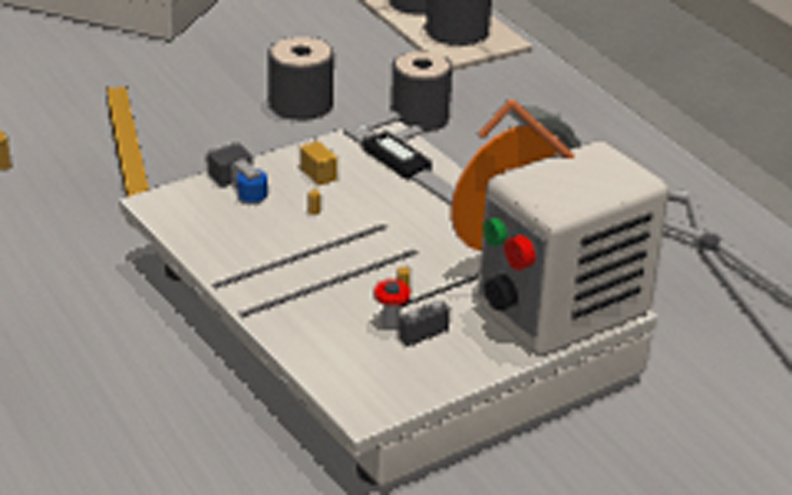

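```bash
python3 - <<'E'
from h import *
T=lambda u,v:(130+u/2.7-.3,130+v/2.7-.3); S=lambda u,v:(220+u/3.3-.3,160+v/3.3-.3)
a=tri(S(314,193),T(397,242)); b=tri(S(404,271),T(529,236)); print("pins tri",a,b)
pa=onz("top",[T(396.5,243.5)],.078)[0];pb=onz("top",[T(528.5,237.5)],.078)[0]; print(pa,pb,np.linalg.norm(pa-pb))
h=onz("top",[T(565,267)],.09)[0]; print("head",h, tri(S(391,290),T(565,265)))
fl=onz("top",[T(297,380)],.06)[0];fr=onz("top",[T(666,361)],.06)[0];print("front",fl,fr,np.linalg.norm(fl-fr))
# deck mask
top=cv2.imread("pics/top0.png");g=cv2.cvtColor(top,cv2.COLOR_BGR2GRAY)
print(g[200,225:250],g[258:276,300],g[225,366:386])
E
```

```text
pins tri (array([0.56162456, 0.09784503, 0.07656665]), np.float64(1.3749497647205413e-05)) (array([ 0.57151328, -0.02141266,  0.07561678]), np.float64(0.0007310023289415894))
[0.55990924 0.09809025 0.078     ] [ 0.56922681 -0.02083649  0.078     ] 0.1192911833475053
head [ 0.54067223 -0.0539955   0.09      ] (array([ 0.54240169, -0.05390279,  0.08963959]), np.float64(0.00033849680865551997))
front [0.43559696 0.18327603 0.06      ] [ 0.46290597 -0.14856655  0.06      ] 0.33296437751989344
[146 146 144 145 146 146 146 148 146 147 147 143 137 145 171 182 182 181
 182 182 181 182 181 182 182] [181 181 181 182 182 181 181 181 181 170 141 127 131 135 133 138 146 149] [181 181 181 181 181 182 182 179 170 153 147 147 147 147 147 147 147 146
 146 147]
```

```bash
python3 - <<'E'
from h import *
top=cv2.imread("pics/top0.png");g=cv2.cvtColor(top,cv2.COLOR_BGR2GRAY).astype(float);hsv=cv2.cvtColor(top,cv2.COLOR_BGR2HSV)
def cross(a,th):
    i=np.where((a[:-1]-th)*(a[1:]-th)<0)[0]
    return i[0]+(a[i[0]]-th)/(a[i[0]]-a[i[0]+1]) if len(i) else None
th=164
fr=[];lf=[];rt=[]
for u in range(250,368,3):
    if 290<u<318: continue
    c=cross(g[255:282,u],155); 
    if c: fr.append((u,255+c))
for v in range(210,262,3):
    c=cross(g[v,228:250],th); lf.append((228+c,v)) if c else 0
    c=cross(g[v,366:386],th); rt.append((366+c,v)) if c else 0
def line(n,p):
    P=onz("top",p,.06)[:,:2]; c=P.mean(0);u,s,vt=np.linalg.svd(P-c); d=vt[0]; print(n,len(p),"c",c.round(4),"dir",d.round(4),"rms",(s[1]/np.sqrt(len(p))*1000).round(2)); return c,d
F=line("front",fr);L=line("left",lf);R=line("right",rt)
for n,d in(("F",F[1]),("L",L[1]),("R",R[1])):
    a=np.degrees(np.arctan2(d[1],d[0]))%90; print(n,a)
# pins centroids
s=hsv[:,:,1].astype(float)
for (u,v) in((276,220),(325,217)):
    w=s[v-5:v+6,u-5:u+6].copy(); w=np.clip(w-60,0,None); yy,xx=np.mgrid[v-5:v+6,u-5:u+6]
    p=((w*xx).sum()/w.sum(),(w*yy).sum()/w.sum()); print("pin",p,onz("top",[p],.073)[0],w.sum())
m=cv2.inRange(hsv,(100,120,60),(125,255,255));print("blue",[ (x,y) for x,y in cv2.findNonZero(m).reshape(-1,2)[[0,-1]]],cv2.findNonZero(m).reshape(-1,2).mean(0))
p=cv2.findNonZero(m).reshape(-1,2).mean(0); print(onz("top",[p],.08))
E
```

```text
front 31 c [0.4486 0.0134] dir [ 0.0813 -0.9967] rms 0.41
left 13 c [0.5205 0.1898] dir [-0.9966 -0.0827] rms 0.57
right 17 c [ 0.5303 -0.1443] dir [-0.9969 -0.0789] rms 0.54
F 4.665422313667392
L 4.744241551508367
R 4.526939736410384
pin (np.float64(276.45344129554655), np.float64(220.3744939271255)) [0.55975546 0.09877024 0.073     ] 494.0
pin (np.float64(325.24425887265136), np.float64(217.9144050104384)) [ 0.56970055 -0.02041928  0.073     ] 479.0
blue [(np.int32(259), np.int32(229)), (np.int32(260), np.int32(237))] [260.53846154 234.07692308]
[[0.52319188 0.13489436 0.08      ]]
```

```bash
python3 - <<'E'
from h import *
top=cv2.imread("pics/top0.png");sd=cv2.imread("pics/side0.png")
a=cv2.resize(top[225:270,145:240],None,fx=8,fy=8,interpolation=cv2.INTER_NEAREST)
b=cv2.resize(sd[180:225,235:275],None,fx=5,fy=5,interpolation=cv2.INTER_NEAREST)
c=np.zeros((600,760,3),np.uint8);c[:360,:760]=a[:, :760];c[365:590,:200]=b;cv2.imwrite("pics/bar.png",c)
for n,im in(("top",top),("side",sd)):
    hs=cv2.cvtColor(im,cv2.COLOR_BGR2HSV);m=cv2.inRange(hs,(12,80,60),(35,255,255))
    q=np.zeros_like(m); 
    if n=="top": q[225:270,145:240]=1
    else: q[180:225,248:275]=1
    pts=cv2.findNonZero(m*q); rc=cv2.minAreaRect(pts);print(n,rc,cv2.boxPoints(rc).round(1).tolist(),len(pts))
    if n=="top":
        P=onz("top",cv2.boxPoints(rc),.022);print(P.round(4))
        L=.5516,.0326
for z in (0.0,0.022):
    print(onz("side",[(254.5,187),(263,217)],z)[:,:2].round(4))
E
```

```text
top ((190.21246337890625, 247.38311767578125), (78.43583679199219, 7.319499492645264), 18.034284591674805) [[151.8000030517578, 238.6999969482422], [154.10000610351562, 231.8000030517578], [228.60000610351562, 256.0], [226.39999389648438, 263.0]] 567
[[0.5132 0.4179 0.022 ]
 [0.5313 0.4139 0.022 ]
 [0.4749 0.22   0.022 ]
 [0.4571 0.2246 0.022 ]]
side ((258.0192565917969, 202.09616088867188), (33.535858154296875, 7.0601806640625), 78.69007110595703) [[251.3000030517578, 186.3000030517578], [258.20001220703125, 185.0], [264.79998779296875, 217.8000030517578], [257.79998779296875, 219.1999969482422]] 229
[[0.5337 0.4466]
 [0.4906 0.2752]]
[[0.5202 0.4089]
 [0.4784 0.2426]]
```

View pics/bar.png

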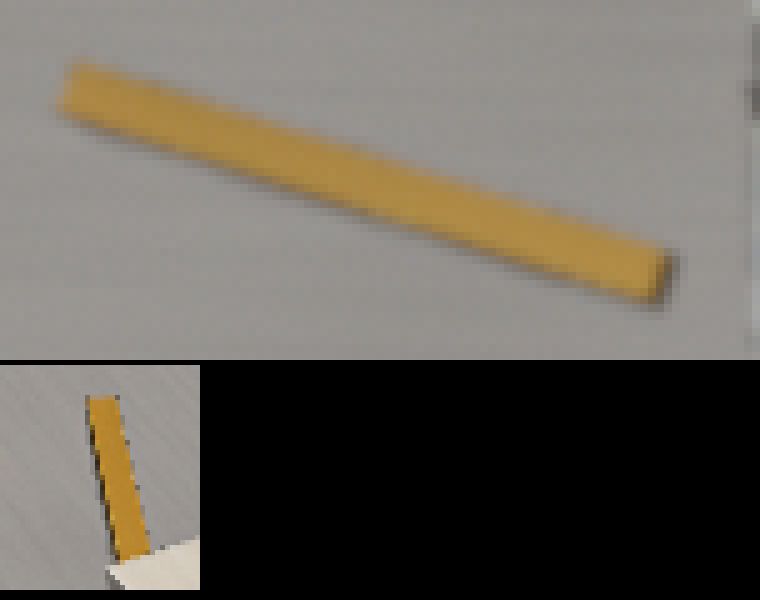

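The candidates in the top view are a 270x25 mm bar at (401,349), another at (162,341), and one of about 200x18 mm at (191,247). Only the last has the given size and is the smallest. The crop confirms it is a plain brass bar. I'll reach for that one.

Call:
{"name": "move_arm", "arguments": {"motion": [[50,[50,-30,0],[0,0,-0.18]],[50,[100,-60,-20],[0,0,-0.36]],[50,[150,-90,-40],[0,0,-0.54]],[50,[200,-120,-60],[0,0,-0.72]],[50,[240,-140,-90],[0,0,-0.9]]], "grip_force": 60}}

```text
time_s: 0.72
ee_pos: [0.4716, 0.3582, 0.3145]
orientation: [0.62, 0.784, 0.001, 0.0]
contact_force: [-0.5, -0.2, 0.1]
finger_gap: 0.0502
```

Call:
{"name": "move_arm", "arguments": {"motion": [[50,[15,-6,-20],[0,0,-0.18]],[50,[32,-12,-40],[0,0,-0.36]],[50,[32,-12,-70],[0,0,-0.52]],[50,[32,-12,-90],[0,0,-0.52]],[50,[32,-12,-90],[0,0,-0.52]]]}}

```text
time_s: 1.35
ee_pos: [0.5008, 0.3474, 0.2221]
orientation: [0.798, 0.602, -0.003, -0.0]
contact_force: [-0.7, 0.4, 0.8]
finger_gap: 0.0501
```

```bash
python3 - <<'E'
from h import *
shot("side","g1",(200,120,320,240),5);shot("top","g1t",(120,190,260,290),5)
o=r.get_obs();q=o["orientation"];print(o["ee_pos"],np.degrees(2*np.arctan2(q[0],q[1])), o["contact_force"])
from scipy.spatial.transform import Rotation as R
M=R.from_quat(q).as_matrix();print(np.degrees(np.arctan2(M[1,1],M[0,1])),M[:,2])
g=o["ee_pos"]+.155*M[:,2];print("grasp",g)
E
```

```text
[0.50168031 0.34806819 0.22532249] 105.93725347721931 [0.67838157 0.10850632 0.3962882 ]
-15.93726306049677 [ 7.48773939e-04  3.41789409e-04 -9.99999661e-01]
grasp [0.50179637 0.34812116 0.07032254]
```

View pics/g1.png

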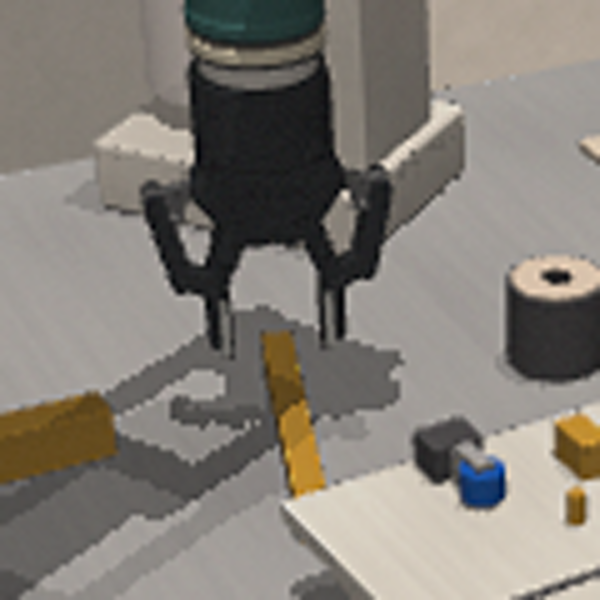

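View pics/g1t.png

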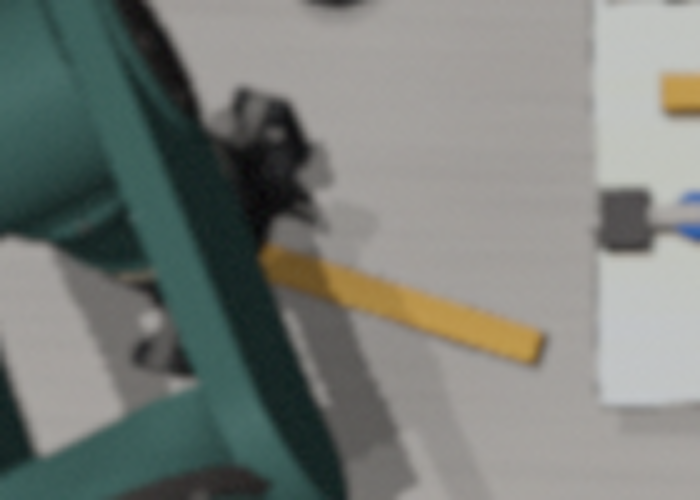

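The jaws straddle the bar, with the fingers at (225,340) and (330,335) in the crop and the bar between them. Descending and gripping.

Call:
{"name": "move_arm", "arguments": {"motion": [[50,[0,0,-25],[0,0,0]],[50,[0,0,-46],[0,0,0]],[50,[0,0,-46],[0,0,0]],[10,[0,0,-46],[0,0,0]],[10,[0,0,-46],[0,0,0]]], "grip_force": 110}}

```text
time_s: 2.08
ee_pos: [0.5028, 0.3481, 0.1815]
orientation: [0.799, 0.602, 0.003, 0.001]
contact_force: [-0.5, -2.5, 5.8]
finger_gap: 0.0152
```

Call:
{"name": "move_arm", "arguments": {"motion": [[10,[0,0,0],[0,0,0]],[10,[0,0,0],[0,0,0]],[10,[0,0,0],[0,0,0]],[10,[0,0,0],[0,0,0]],[10,[0,0,0],[0,0,0]]]}}

```text
time_s: 2.7
ee_pos: [0.5028, 0.3481, 0.1815]
orientation: [0.799, 0.602, 0.003, 0.001]
contact_force: [1.1, -1.3, 6.3]
finger_gap: 0.0152
```

Call:
{"name": "move_arm", "arguments": {"motion": [[10,[0,0,10],[0,0,0]],[10,[0,0,20],[0,0,0]],[10,[0,0,30],[0,0,0]],[10,[0,0,30],[0,0,0]],[10,[0,0,30],[0,0,0]]]}}

```text
time_s: 3.32
ee_pos: [0.5015, 0.3477, 0.2084]
orientation: [0.799, 0.602, -0.0, -0.0]
contact_force: [-0.6, -0.3, -6.3]
finger_gap: 0.015
```

```bash
python3 - <<'E'
from h import *
shot("side","g2",(200,120,320,240),6)
o=r.get_obs();print(o["ee_pos"],o["contact_force"],o["moment"],o["finger_gap"])
E
```

```text
[0.50144426 0.34765163 0.20817537] [-0.57992282  0.07089969 -5.21415273] [ 0.14392764 -0.01928249  0.02819287] 0.014416158383989283
```

View pics/g2.png

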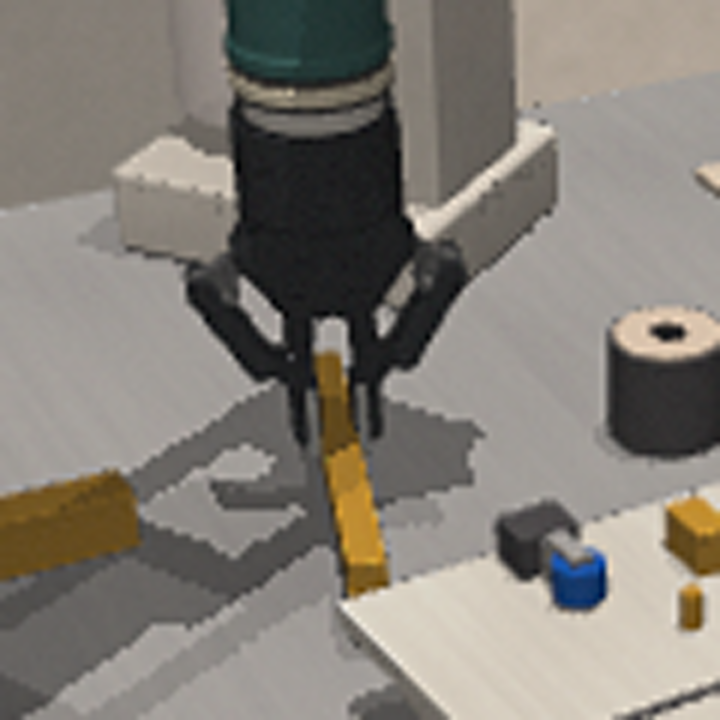

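Call:
{"name": "move_arm", "arguments": {"motion": [[10,[0,0,50],[0,0,0]],[10,[0,-20,100],[0,0,0.1]],[10,[3,-60,112],[0,0,0.25]],[10,[6,-105,112],[0,0,0.4]],[10,[9,-150,112],[0,0,0.5]]]}}

```text
time_s: 4.0
ee_pos: [0.5103, 0.1965, 0.3205]
orientation: [0.624, 0.782, -0.0, -0.0]
contact_force: [0.7, 0.4, -5.1]
finger_gap: 0.0154
```

Call:
{"name": "move_arm", "arguments": {"motion": [[10,[0,-30,0],[0,0,0.05]],[10,[1,-60,0],[0,0,0.087]],[10,[1,-90,0],[0,0,0.087]],[10,[1,-100,0],[0,0,0.087]],[10,[1,-100,0],[0,0,0.087]]]}}

```text
time_s: 4.62
ee_pos: [0.5115, 0.0975, 0.3204]
orientation: [0.591, 0.807, 0.0, -0.001]
contact_force: [-1.0, -0.8, -5.6]
finger_gap: 0.0149
```

```bash
cat >> h.py <<'E'
from scipy.spatial.transform import Rotation as Rt
O=np.array([.5516,.0326]);A=.0812;ex=np.array([np.cos(A),np.sin(A)]);ey=np.array([-np.sin(A),np.cos(A)])
def st():
    o=r.get_obs();M=Rt.from_quat(o["orientation"]).as_matrix();d=o["ee_pos"][:2]+.165*M[:2,2]-O
    f=o["contact_force"];print("t",round(o["time_s"],2),"m",(1000*np.array([d@ex,d@ey])).round(1),"z",o["ee_pos"][2].round(4),"bar th",round(np.degrees(np.arctan2(M[1,1],M[0,1]))-np.degrees(A),2),"tilt",M[:2,2].round(4),"F",np.round([f[:2]@ex,f[:2]@ey,f[2]],1),"M",o["moment"].round(2),"gap",o["finger_gap"].round(4))
E
python3 - <<'E'
from h import *
st();shot("side","g3",(200,120,460,310),3);shot("top","g3t",(180,140,420,310),3.2);st()
E
```

```text
Traceback (most recent call last):
  File "h.py", line 31, in st
    f=o["contact_force"];print("t",round(o["time_s"],2),"m",(1000*np.array([d@ex,d@ey])).round(1),"z",o["ee_pos"][2].round(4),"bar th",round(np.degrees(np.arctan2(M[1,1],M[0,1]))-np.degrees(A),2),"tilt",M[:2,2].round(4),"F",np.round([f[:2]@ex,f[:2]@ey,f[2]],1),"M",o["moment"].round(2),"gap",o["finger_gap"].round(4))
                                                                                                                                                                                                                                                                                                    ^^^^^^^^^^^^^^^^^^^^^
AttributeError: 'float' object has no attribute 'round'
```

```bash
sed -i 's/o\["finger_gap"\].round(4)/round(float(o["finger_gap"]),4)/' h.py
python3 - <<'E'
from h import *
st();shot("side","g3",(200,120,460,310),3);shot("top","g3t",(180,140,420,310),3.2);st()
E
```

```text
t 4.62 m [-34.8  68.1] z 0.3204 bar th 12.87 tilt [-0.0008  0.0007] F [-1.  -0.7 -5.6] M [ 0.15  0.07 -0.04] gap 0.0149
t 4.72 m [-34.6  69. ] z 0.3205 bar th 12.97 tilt [-0.0004  0.0009] F [-0.1  0.3 -6.5] M [0.15 0.07 0.  ] gap 0.0149
```

View pics/g3.png

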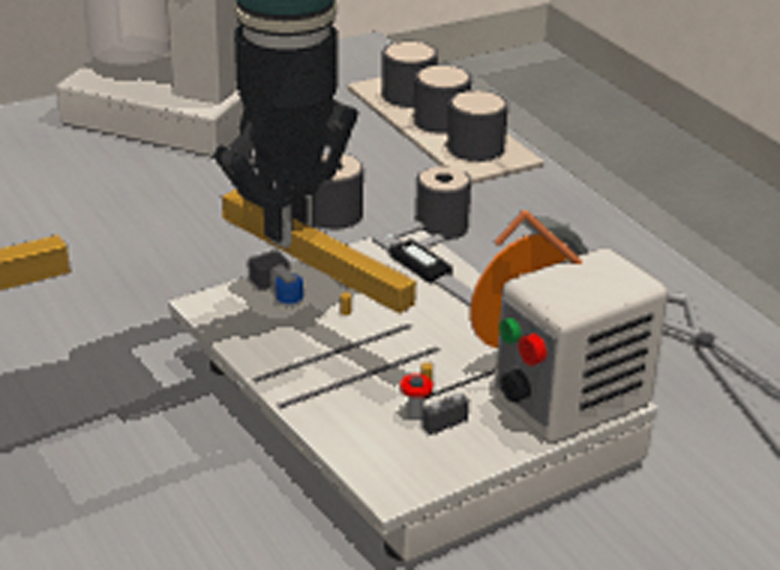

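View pics/g3t.png

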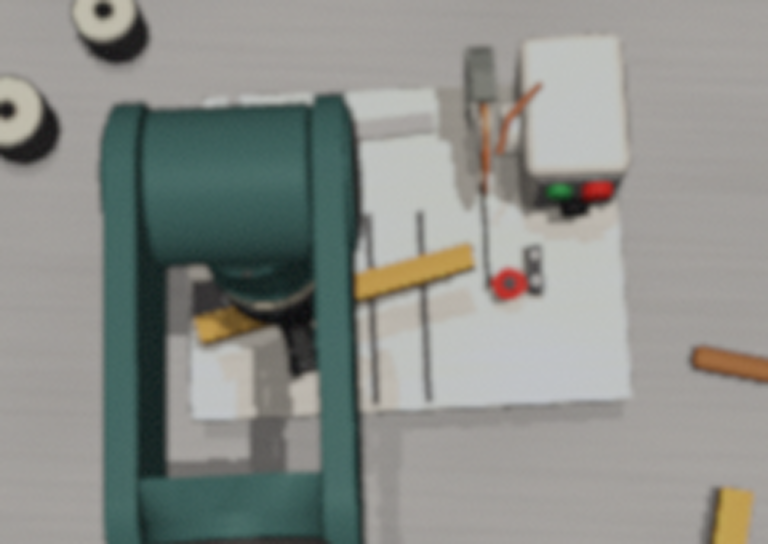

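```bash
python3 - <<'E'
from h import *
f=lambda u,v:(180+u/3.2-.3,140+v/3.2-.3)
for p in [(470,244),(475,268),(194,319),(202,344)]:
    P=onz("top",[f(*p)],.160)[0,:2]-O; print((1000*np.array([P@ex,P@ey])).round(1))
c=np.array([-34.6,69.]);th=np.radians(13);d=np.array([-np.sin(th),np.cos(th)]);n=np.array([np.cos(th),np.sin(th)])
for s in(-130.7,69.3):
    for w in(9,-9): print("exp",(c+s*d+w*n).round(1))
# tri of near-end far top corner/ near corner
print(tri((200+414/3-.3,120+284/3-.3),f(470,244)),tri((200+390/3-.3,120+288/3-.3),f(475,268)))
E
```

```text
[ -1.2 -55.2]
[-18.7 -57.8]
[-45.2 140.2]
[-63.2 135. ]
exp [  3.6 -56.3]
exp [-14.  -60.4]
exp [-41.4 138.5]
exp [-59.  134.5]
(array([ 0.55590701, -0.02268351,  0.15692815]), np.float64(0.0006503755211630386)) (array([ 0.5357909 , -0.02586465,  0.16142944]), np.float64(0.003390107692704277))
```

Call:
{"name": "move_arm", "arguments": {"motion": [[10,[0,0,-25],[0,0,0]],[10,[0,0,-50],[0,0,0]],[10,[0,0,-65],[0,0,0]],[10,[0,0,-74],[0,0,0]],[10,[0,0,-74],[0,0,0]]]}}

```text
time_s: 5.35
ee_pos: [0.5116, 0.098, 0.2464]
orientation: [0.59, 0.807, -0.0, -0.0]
contact_force: [0.7, 0.5, -5.2]
finger_gap: 0.0149
```

```bash
python3 - <<'E'
from h import *
st();shot("side","g4",(220,160,420,310),4);shot("top","g4t",(180,170,420,290),3.3);st()
E
```

```text
t 5.35 m [-34.7  68.5] z 0.2464 bar th 12.97 tilt [-0.0008  0.    ] F [ 0.7  0.5 -5.2] M [ 0.16  0.04 -0.04] gap 0.0149
t 5.45 m [-33.7  68.3] z 0.2477 bar th 12.95 tilt [0.0019 0.0002] F [ 0.8  0.9 -5.2] M [0.07 0.02 0.04] gap 0.0151
```

View pics/g4.png

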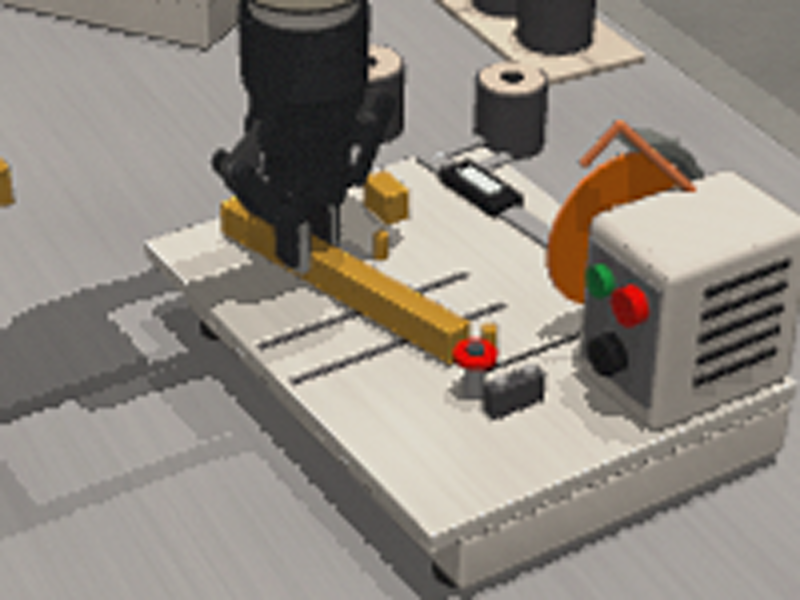

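View pics/g4t.png

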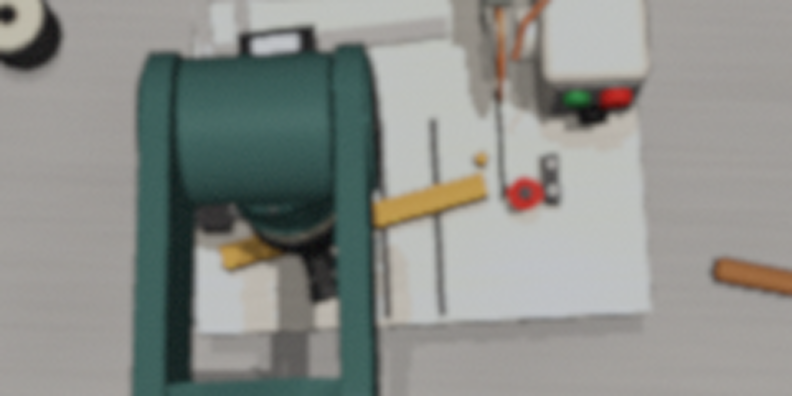

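```bash
cat >> h.py <<'E'
def barend(name,z=.087,box=(292,200,345,250)):
    """right-hand visible part of bar in top view: edges by saturation threshold"""
    im=cv2.imread(f"pics/{name}_full.png");s=cv2.cvtColor(im,cv2.COLOR_BGR2HSV);s=np.where((s[:,:,0]>12)&(s[:,:,0]<35),s[:,:,1],0).astype(np.uint8)
    x0,y0,x1,y1=box;m=np.zeros_like(s);m[y0:y1,x0:x1]=s[y0:y1,x0:x1]
    _,b=cv2.threshold(m,100,255,0);n,l,stt,_=cv2.connectedComponentsWithStats(b);k=1+np.argmax(stt[1:,4]);
    u0=stt[k,0];u1=u0+stt[k,2]
    up=[];lo=[]
    for u in range(u0+2,u1-4):
        v=np.where(l[:,u]==k)[0];
        col=s[:,u].astype(float);a,c=v[0],v[-1];h=90
        up.append((u,a-(col[a]-h)/(col[a]-col[a-1]))); lo.append((u,c+(col[c]-h)/(col[c]-col[c+1])))
    def M(p): d=onz("top",p,z)[:,:2]-O; return np.c_[d@ex,d@ey]*1000
    for nm,p in(("far",up),("near",lo)):
        q=M(p);f=np.polyfit(q[:,1],q[:,0],1);print(nm,"slope deg",np.degrees(np.arctan(-f[0])).round(2),"x at y=-50:",np.polyval(f,-50).round(1),"x at y=0",np.polyval(f,0).round(1))
    vm=[];
    for v in range(stt[k,1],stt[k,1]+stt[k,3]):
        w=np.where(l[v]==k)[0]
        if len(w) and w[-1]>u1-4: 
            c=w[-1];row=s[v].astype(float);vm.append((c+(row[c]-90)/(row[c]-row[c+1]),v))
    print("end",M(vm).round(1).tolist())
E
python3 - <<'E'
from h import *
barend("g4t")
for p in[(523,192)]: 
    d=onz("top",[(180+p[0]/3.3-.3,170+p[1]/3.3-.3)],.09)[0,:2]-O;print("head",1000*np.array([d@ex,d@ey]))
c=np.array([-34.6,68.4]);th=np.radians(13);d=np.array([-np.sin(th),np.cos(th)]);n=np.array([np.cos(th),np.sin(th)])
for w in(9,-9):
    e=c-130.7*d+w*n; print("exp",e.round(1),"x at -50",e[0]-np.tan(th)*(-50-e[1]))
E
```

```text
far slope deg 12.54 x at y=-50: -1.2 x at y=0 -12.3
near slope deg 13.21 x at y=-50: -19.8 x at y=0 -31.5
end [[-2.0, -55.4], [-4.4, -54.2], [-7.0, -54.9], [-9.4, -55.3], [-11.9, -55.8], [-14.4, -56.0], [-16.8, -55.3], [-19.1, -51.5]]
head [-16.09139649 -83.66241446]
exp [  3.6 -56.9] x at -50 1.9715307994071953
exp [-14. -61.] x at -50 -16.501943140873852
```

Call:
{"name": "move_arm", "arguments": {"motion": [[10,[1,0,-1],[0,0,0]],[10,[2.6,0.2,-2],[0,0,0]],[10,[2.6,0.2,-3],[0,0,0]],[10,[2.6,0.2,-3],[0,0,0]],[10,[2.6,0.2,-3],[0,0,0]]]}}

```text
time_s: 6.08
ee_pos: [0.5143, 0.0979, 0.2437]
orientation: [0.591, 0.807, -0.0, -0.0]
contact_force: [-0.6, 0.5, -4.9]
finger_gap: 0.0152
```

```bash
python3 - <<'E'
from h import *
st()
E
```

```text
t 6.08 m [-31.9  68.1] z 0.2437 bar th 12.93 tilt [-0.  0.] F [-0.5  0.5 -4.9] M [ 0.14  0.03 -0.03] gap 0.0152
```

Call:
{"name": "move_arm", "arguments": {"motion": [[10,[0,0,-0.5],[0,0,0]],[10,[0,0,-1],[0,0,0]],[10,[0,0,-1.5],[0,0,0]],[10,[0,0,-1.5],[0,0,0]],[10,[0,0,-1.5],[0,0,0]]]}}

```text
time_s: 6.7
ee_pos: [0.5143, 0.098, 0.2423]
orientation: [0.591, 0.807, 0.0, 0.0]
contact_force: [0.5, -0.0, -5.5]
finger_gap: 0.015
```

```bash
python3 - <<'E'
from h import *
st()
E
```

```text
t 6.7 m [-31.9  68.2] z 0.2423 bar th 12.94 tilt [0.0001 0.    ] F [ 0.5 -0.1 -5.5] M [ 0.15  0.1  -0.02] gap 0.015
```

Call:
{"name": "move_arm", "arguments": {"motion": [[10,[0,0,-0.5],[0,0,0]],[10,[0,0,-1],[0,0,0]],[10,[0,0,-1],[0,0,0]],[10,[0,0,-1],[0,0,0]],[10,[0,0,-1],[0,0,0]]]}}

```text
time_s: 7.32
ee_pos: [0.5143, 0.098, 0.2415]
orientation: [0.591, 0.807, 0.0, 0.0]
contact_force: [-2.2, 1.1, -2.7]
finger_gap: 0.0147
```

```bash
python3 - <<'E'
from h import *
st()
E
```

```text
t 7.33 m [-31.8  68.2] z 0.2415 bar th 12.94 tilt [0.0004 0.0001] F [-2.1  1.3 -2.7] M [ 0.14  0.17 -0.02] gap 0.0147
```

Call:
{"name": "move_arm", "arguments": {"motion": [[10,[0,0,-0.5],[0,0,0]],[10,[0,0,-1],[0,0,0]],[10,[0,0,-1],[0,0,0]],[10,[0,0,-1],[0,0,0]],[10,[0,0,-1],[0,0,0]]]}}

```text
time_s: 7.95
ee_pos: [0.5143, 0.098, 0.2415]
orientation: [0.591, 0.807, 0.0, 0.0]
contact_force: [-4.4, -0.1, 5.5]
finger_gap: 0.015
```

```bash
python3 - <<'E'
from h import *
st();shot("top","g5t",(280,180,360,250),10);shot("side","g5",(270,200,360,275),8.5)
barend("g5t")
E
```

```text
t 7.95 m [-31.8  68.2] z 0.2415 bar th 12.94 tilt [0.0007 0.    ] F [-4.4  0.3  5.5] M [0.09 0.91 0.02] gap 0.015
far slope deg 12.56 x at y=-50: -0.1 x at y=0 -11.3
near slope deg 13.44 x at y=-50: -18.3 x at y=0 -30.2
end [[-2.0, -53.7], [-4.5, -54.5], [-7.0, -55.2], [-9.5, -55.7], [-11.9, -56.2], [-14.4, -56.1], [-16.8, -54.6]]
```

View pics/g5.png

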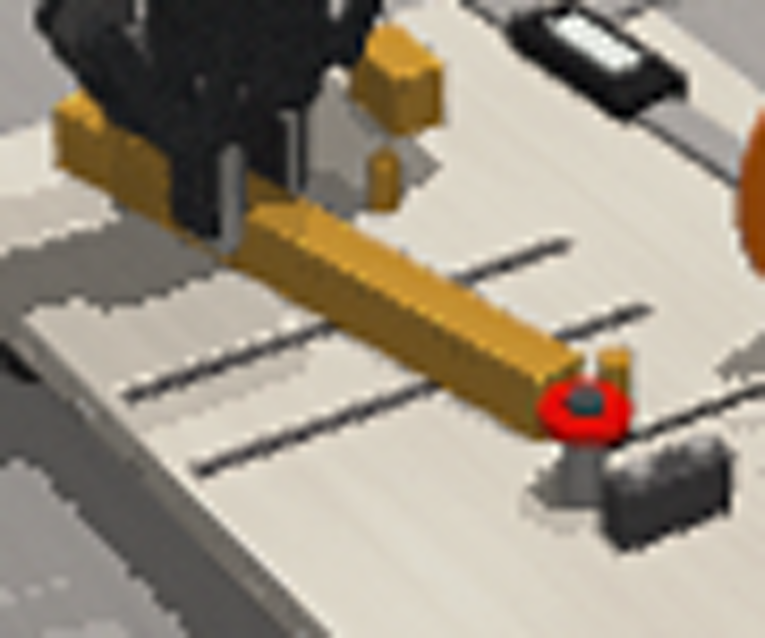

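Call:
{"name": "move_arm", "arguments": {"motion": [[10,[0,0,1.5],[0,0,0]],[10,[1,0.1,1.5],[0,0,0]],[10,[0.3,4,1.5],[0,0,0]],[10,[1,0,1.5],[0,0,0]],[10,[1,0,1.5],[0,0,0]]]}}

```text
time_s: 8.68
ee_pos: [0.5156, 0.098, 0.2415]
orientation: [0.591, 0.807, 0.001, 0.0]
contact_force: [0.0, 0.2, -3.0]
finger_gap: 0.015
```

```bash
python3 - <<'E'
from h import *
st()
a=A+np.radians(12.95); print("advance dir world per mm",np.sin(a),-np.cos(a))
E
```

```text
t 8.68 m [-30.4  68.2] z 0.2415 bar th 12.94 tilt [0.001  0.0007] F [ 0.   0.2 -3. ] M [ 0.25 -0.07  0.04] gap 0.015
advance dir world per mm 0.3024101053880567 -0.9531779100247678
```

Call:
{"name": "move_arm", "arguments": {"motion": [[10,[2,-6,0.5],[0,0,0]],[10,[4,-12,0.5],[0,0,0]],[10,[6,-19,0.5],[0,0,0]],[10,[6,-19,0.5],[0,0,0]],[10,[6,-19,0.5],[0,0,0]]]}}

```text
time_s: 9.3
ee_pos: [0.5212, 0.0788, 0.242]
orientation: [0.591, 0.807, -0.0, -0.0]
contact_force: [-0.1, -0.3, -6.7]
finger_gap: 0.0147
```

```bash
python3 - <<'E'
from h import *
st();shot("top","g6t",(280,180,360,250),10);shot("side","g6",(270,200,360,275),8.5)
barend("g6t")
E
```

```text
t 9.3 m [-26.6  48.5] z 0.242 bar th 12.91 tilt [-0.0004  0.0002] F [-0.1 -0.2 -6.7] M [ 0.13  0.04 -0.06] gap 0.0147
far slope deg 13.98 x at y=-50: 1.4 x at y=0 -11.0
near slope deg 12.8 x at y=-50: -18.0 x at y=0 -29.4
end [[2.0, -73.8], [-0.5, -74.6], [-3.0, -75.2], [-5.6, -77.0], [-8.0, -75.2], [-10.4, -75.1], [-12.8, -72.6]]
```

View pics/g6.png

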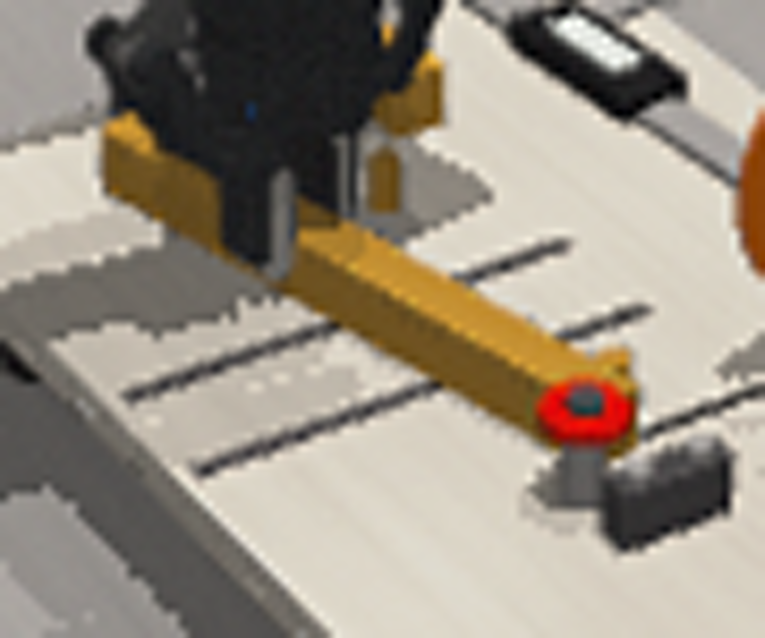

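View pics/g6t.png

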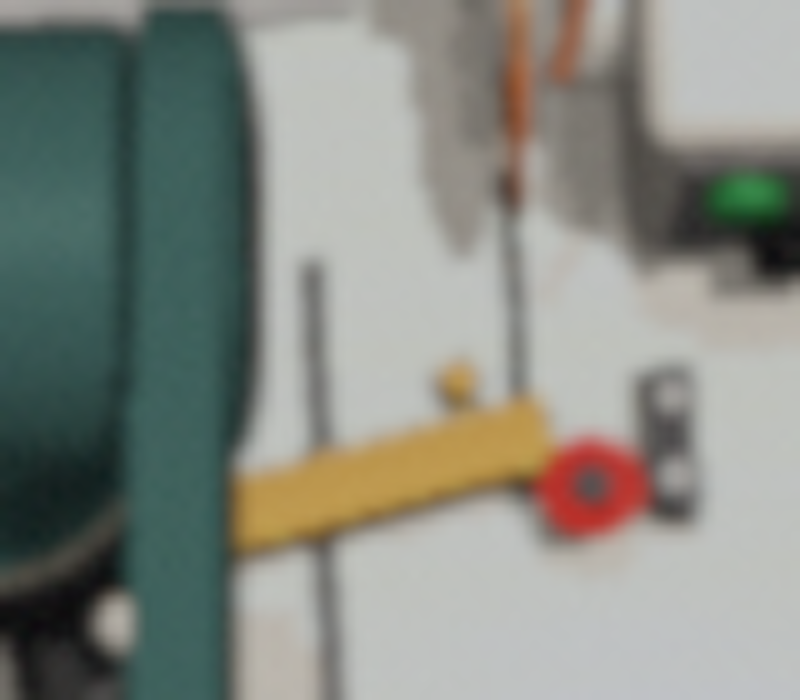

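Call:
{"name": "move_arm", "arguments": {"motion": [[10,[1.2,0,0],[0,0,0]],[10,[3,-5,0],[0,0,0]],[10,[4.5,-10,0],[0,0,0]],[10,[5.7,-14,0],[0,0,0]],[10,[5.7,-14,0],[0,0,0]]]}}

```text
time_s: 10.02
ee_pos: [0.5271, 0.0645, 0.2423]
orientation: [0.591, 0.807, 0.0, 0.0]
contact_force: [0.2, 0.4, -5.7]
finger_gap: 0.015
```

```bash
python3 - <<'E'
from h import *
st();shot("top","g7t",(280,180,360,250),10)
barend("g7t")
E
```

```text
t 10.03 m [-21.8  33.7] z 0.2423 bar th 12.89 tilt [ 0.0001 -0.0001] F [ 0.2  0.4 -5.7] M [0.13 0.02 0.03] gap 0.015
far slope deg 13.81 x at y=-50: 3.1 x at y=0 -9.2
near slope deg 15.01 x at y=-50: -16.1 x at y=0 -29.5
end [[8.7, -88.0], [6.2, -88.6], [3.7, -89.4], [1.2, -89.8], [-1.3, -90.3], [-3.7, -89.7]]
```

View pics/g7t.png

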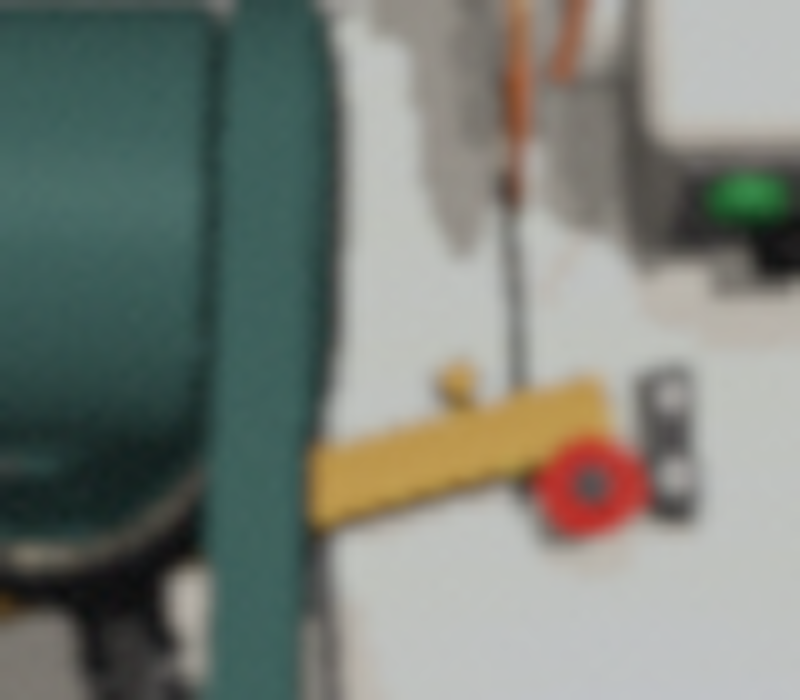

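Call:
{"name": "move_arm", "arguments": {"motion": [[10,[0.6,-2,0],[0,0,0]],[10,[1.2,-4,0],[0,0,0]],[10,[1.8,-6,0],[0,0,0]],[10,[1.8,-6,0],[0,0,0]],[10,[1.8,-6,0],[0,0,0]]]}}

```text
time_s: 10.7
ee_pos: [0.5288, 0.0589, 0.2422]
orientation: [0.591, 0.807, 0.0, -0.0]
contact_force: [0.7, 0.4, -5.1]
finger_gap: 0.0149
```

Call:
{"name": "move_arm", "arguments": {"motion": [[10,[0.3,-1,0],[0,0,0]],[10,[0.3,-1,0],[0,0,0]],[10,[0.3,-1,0],[0,0,0]],[10,[0.3,-1,0],[0,0,0]],[10,[0.3,-1,0],[0,0,0]]]}}

```text
time_s: 11.32
ee_pos: [0.5291, 0.058, 0.2422]
orientation: [0.591, 0.807, 0.0, 0.0]
contact_force: [-0.6, -0.0, -5.6]
finger_gap: 0.015
```

Call:
{"name": "move_arm", "arguments": {"motion": [[10,[0.3,-1,0],[0,0,0]],[10,[0.3,-1,0],[0,0,0]],[10,[0.3,-1,0],[0,0,0]],[10,[0.3,-1,0],[0,0,0]],[10,[0.3,-1,0],[0,0,0]]]}}

```text
time_s: 11.95
ee_pos: [0.5292, 0.0575, 0.2421]
orientation: [0.591, 0.807, 0.0, -0.001]
contact_force: [-1.4, 5.0, -4.7]
finger_gap: 0.0153
```

Call:
{"name": "move_arm", "arguments": {"motion": [[10,[0.1,-0.4,0],[0,0,0]],[10,[0.1,-0.4,0],[0,0,0]],[10,[0.1,-0.4,0],[0,0,0]],[10,[0.1,-0.4,0],[0,0,0]],[10,[0.1,-0.4,0],[0,0,0]]]}}

```text
time_s: 12.58
ee_pos: [0.5293, 0.0573, 0.2422]
orientation: [0.591, 0.807, 0.001, -0.001]
contact_force: [-1.2, 6.4, -5.0]
finger_gap: 0.015
```

```bash
python3 - <<'E'
from h import *
st();shot("top","g8t",(280,180,360,250),10);shot("side","g8",(230,170,360,275),6)
barend("g8t");st()
E
```

```text
t 12.57 m [-20.3  26.8] z 0.2422 bar th 12.96 tilt [-0.0006  0.0022] F [-0.7  6.4 -5. ] M [ 1.11  0.34 -0.02] gap 0.015
far slope deg 11.74 x at y=-50: 3.4 x at y=0 -7.0
near slope deg 16.93 x at y=-50: -16.3 x at y=0 -31.5
end [[8.2, -97.8], [5.7, -99.2], [3.2, -99.5], [0.7, -99.9], [-1.8, -100.1], [-4.2, -99.4]]
t 12.68 m [-20.4  26.8] z 0.2421 bar th 12.96 tilt [-0.0007  0.0021] F [-1.3  6.7 -4.5] M [ 1.09  0.34 -0.02] gap 0.015
```

View pics/g8.png

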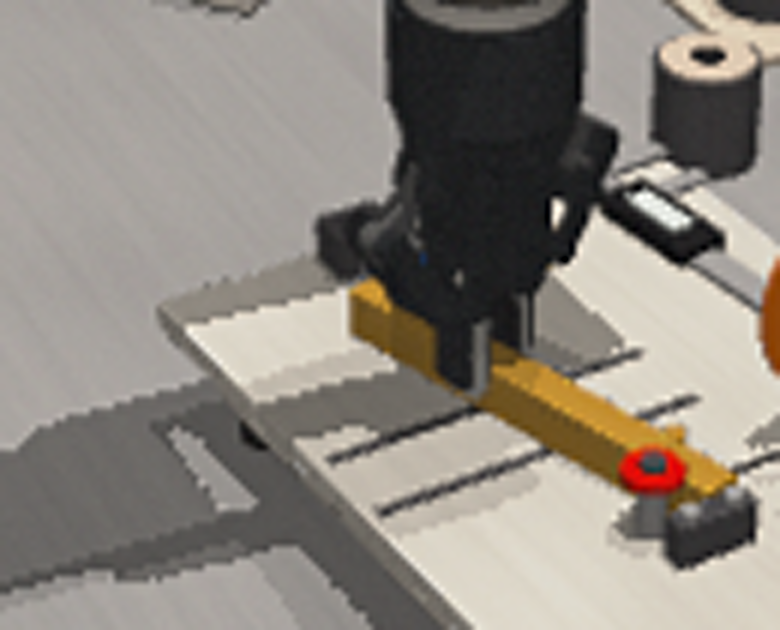

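View pics/g8t.png

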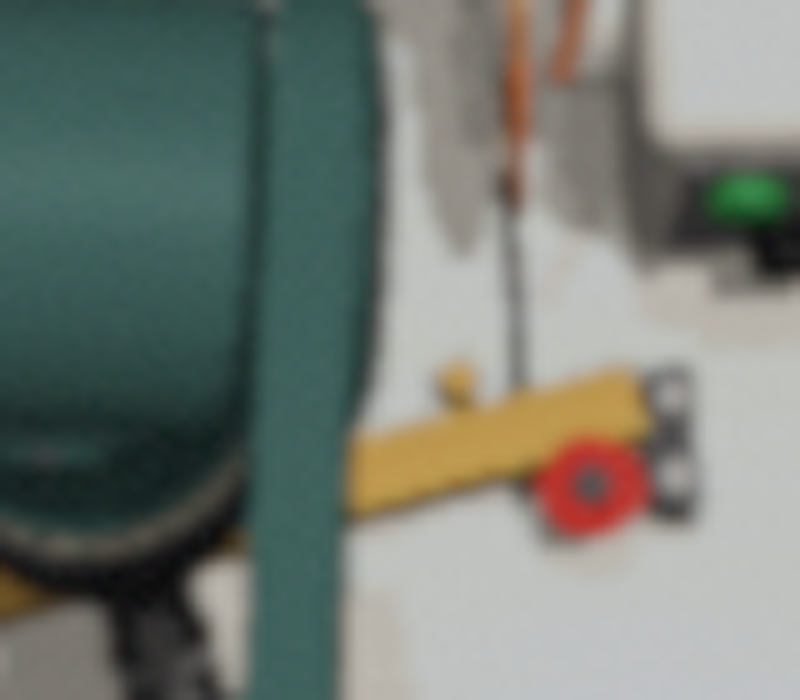

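Butted at about 6.5 N with a 13° slant. Next I'll work out the swing waypoints.

```bash
cat > sw.py <<'E'
from h import *
D=130.7
def g(th,xc,off=4.5,yc=-102.6):
    t=np.radians(th);return np.array([xc+off-D*np.sin(t)+9*np.cos(t),yc+D*np.cos(t)+9*np.sin(t)])
W=[(12.96,-4.4),(11.5,-4.6),(10,-5),(8,-5.8),(6,-6.8),(5,-7.3),(4,-7.8),(3,-8.2),(2,-8.6),(1,-8.8),(0,-9)]
if __name__=="__main__":
  for i,(t,x) in enumerate(W):
    a=g(t,x);d=a-g(*W[0]);w=d[0]*ex+d[1]*ey;print(t,x,"m",a.round(1),"from start world",w.round(2),"turn",np.radians(t-12.96).round(4))
E
python3 sw.py
```

```text
12.96 -4.4 m [-20.4  26.8] from start world [0. 0.] turn 0.0
11.5 -4.6 m [-17.3  27.3] from start world [3.05 0.73] turn -0.0255
10 -5 m [-14.3  27.7] from start world [6.02 1.38] turn -0.0517
8 -5.8 m [-10.6  28.1] from start world [9.73 2.09] turn -0.0866
6 -6.8 m [-7.  28.3] from start world [13.26  2.62] turn -0.1215
5 -7.3 m [-5.2 28.4] from start world [15.04  2.83] turn -0.1389
4 -7.8 m [-3.4 28.4] from start world [16.81  2.99] turn -0.1564
3 -8.2 m [-1.6 28.4] from start world [18.7   3.13] turn -0.1738
2 -8.6 m [ 0.3 28.3] from start world [20.58  3.23] turn -0.1913
1 -8.8 m [ 2.4 28.2] from start world [22.67  3.3 ] turn -0.2087
0 -9 m [ 4.5 28.1] from start world [24.75  3.33] turn -0.2262
```

Call:
{"name": "move_arm", "arguments": {"motion": [[10,[1.5,0.4,0],[0,0,-0.0125]],[10,[3,0.8,0],[0,0,-0.025]],[10,[6,1.6,0],[0,0,-0.052]],[10,[6,1.6,0],[0,0,-0.052]],[10,[6,1.6,0],[0,0,-0.052]]]}}

```text
time_s: 13.3
ee_pos: [0.5349, 0.0587, 0.2421]
orientation: [0.611, 0.792, -0.0, -0.001]
contact_force: [-3.5, 4.8, -3.6]
finger_gap: 0.0147
```

```bash
python3 - <<'E'
from h import *
st()
E
```

```text
t 13.3 m [-14.8  27.6] z 0.2421 bar th 10.04 tilt [-0.0022  0.001 ] F [-3.1  5.1 -3.6] M [0.9  0.6  0.31] gap 0.0147
```

Call:
{"name": "move_arm", "arguments": {"motion": [[10,[1.2,0.2,0],[0,0,-0.011]],[10,[2.4,0.5,0],[0,0,-0.023]],[10,[3.7,0.7,0],[0,0,-0.035]],[10,[3.7,0.7,0],[0,0,-0.035]],[10,[3.7,0.7,0],[0,0,-0.035]]]}}

```text
time_s: 13.92
ee_pos: [0.5392, 0.0595, 0.2422]
orientation: [0.625, 0.781, 0.001, -0.0]
contact_force: [-0.8, 5.2, -5.6]
finger_gap: 0.0151
```

```bash
python3 - <<'E'
from h import *
st();shot("side","g9",(230,170,360,275),6)
E
```

```text
t 13.93 m [-10.2  28.1] z 0.2422 bar th 8.01 tilt [0.0001 0.0015] F [-0.4  5.2 -5.6] M [0.96 0.16 0.2 ] gap 0.0151
```

View pics/g9.png

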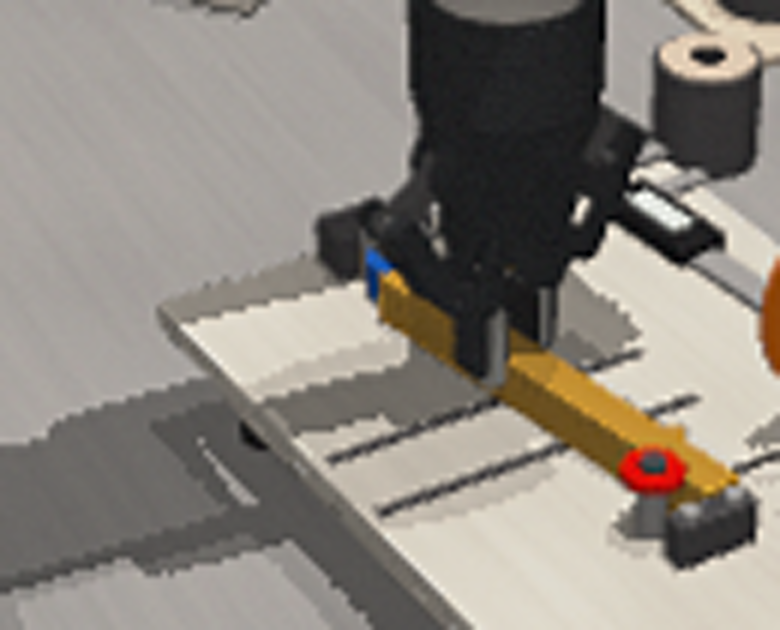

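Call:
{"name": "move_arm", "arguments": {"motion": [[10,[1.2,0.2,0],[0,0,-0.012]],[10,[2.4,0.4,0],[0,0,-0.024]],[10,[3.5,0.5,0],[0,0,-0.035]],[10,[3.5,0.5,0],[0,0,-0.035]],[10,[3.5,0.5,0],[0,0,-0.035]]]}}

```text
time_s: 14.6
ee_pos: [0.5425, 0.0601, 0.2421]
orientation: [0.638, 0.77, 0.0, -0.001]
contact_force: [-2.3, 5.2, -4.5]
finger_gap: 0.0151
```

```bash
python3 - <<'E'
from h import *
st()
E
```

```text
t 14.6 m [-7.  28.4] z 0.2421 bar th 5.99 tilt [-0.0007  0.0017] F [-1.8  5.4 -4.5] M [0.97 0.32 0.16] gap 0.0151
```

Call:
{"name": "move_arm", "arguments": {"motion": [[10,[1.2,0.1,0],[0,0,-0.012]],[10,[2.4,0.2,0],[0,0,-0.024]],[10,[3.5,0.4,0],[0,0,-0.035]],[10,[3.5,0.4,0],[0,0,-0.035]],[10,[3.5,0.4,0],[0,0,-0.035]]]}}

```text
time_s: 15.22
ee_pos: [0.5458, 0.0605, 0.2421]
orientation: [0.652, 0.758, 0.0, -0.001]
contact_force: [-2.1, 6.0, -5.4]
finger_gap: 0.0155
```

```bash
python3 - <<'E'
from h import *
st()
E
```

```text
t 15.22 m [-3.8 28.6] z 0.2421 bar th 3.97 tilt [-0.0016  0.0018] F [-1.6  6.1 -5.4] M [1.02 0.44 0.04] gap 0.0155
```

Call:
{"name": "move_arm", "arguments": {"motion": [[10,[0,0.5,0],[0,0,0]],[10,[0.9,0.6,0],[0,0,-0.009]],[10,[1.8,0.7,0],[0,0,-0.0175]],[10,[1.8,0.7,0],[0,0,-0.0175]],[10,[1.8,0.7,0],[0,0,-0.0175]]]}}

```text
time_s: 15.85
ee_pos: [0.5475, 0.0608, 0.2421]
orientation: [0.659, 0.752, -0.0, -0.001]
contact_force: [-3.7, 4.2, -3.9]
finger_gap: 0.0153
```

```bash
python3 - <<'E'
from h import *
st();shot("side","g10",(230,170,360,275),6);shot("top","g10t",(280,180,360,250),10);barend("g10t")
E
```

```text
t 15.85 m [-2.1 28.6] z 0.2421 bar th 2.93 tilt [-0.002   0.0009] F [-3.3  4.5 -3.9] M [ 0.84  0.61 -0.05] gap 0.0153
far slope deg 2.31 x at y=-50: 7.4 x at y=0 5.3
near slope deg 7.95 x at y=-50: -11.5 x at y=0 -18.5
end [[8.2, -98.2], [5.7, -99.7], [3.2, -99.8], [0.7, -100.1], [-1.8, -100.8], [-4.3, -101.1], [-6.7, -100.5], [-9.2, -99.6]]
```

View pics/g10.png

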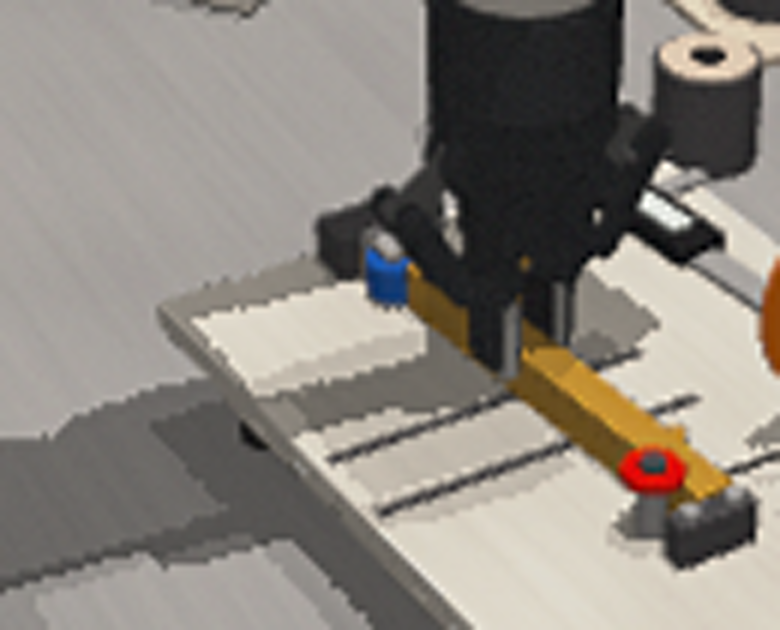

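View pics/g10t.png

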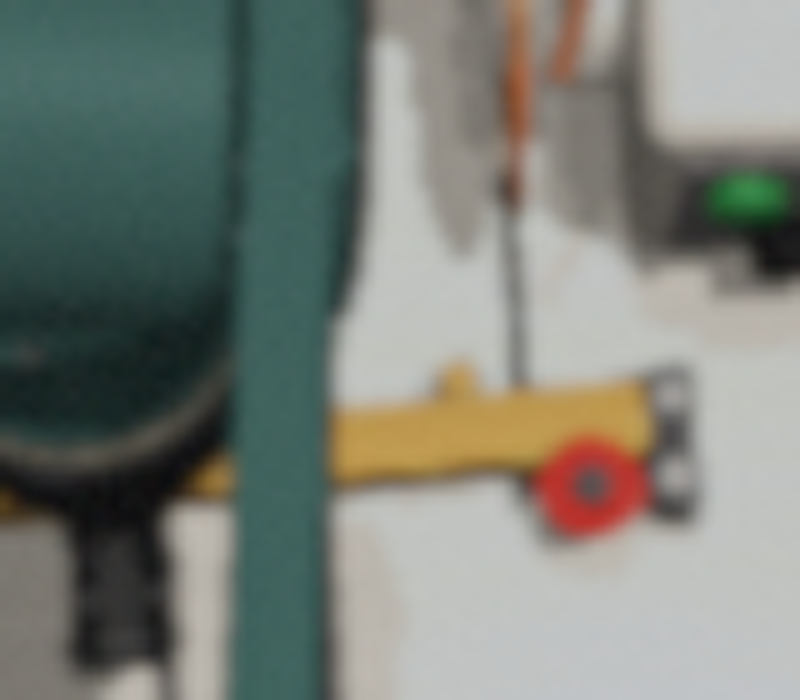

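Call:
{"name": "move_arm", "arguments": {"motion": [[10,[0.6,0,0],[0,0,-0.0085]],[10,[1.2,0,0],[0,0,-0.0175]],[10,[1.2,0,0],[0,0,-0.0175]],[10,[1.2,0,0],[0,0,-0.0175]],[10,[1.2,0,0],[0,0,-0.0175]]]}}

```text
time_s: 16.58
ee_pos: [0.5489, 0.0608, 0.2421]
orientation: [0.665, 0.747, -0.0, -0.001]
contact_force: [-3.4, 4.7, -4.0]
finger_gap: 0.0148
```

```bash
python3 - <<'E'
from h import *
st()
E
```

```text
t 16.57 m [-0.6 28.6] z 0.2421 bar th 1.93 tilt [-0.0013  0.0011] F [-3.  5. -4.] M [ 0.93  0.49 -0.12] gap 0.0148
```

Call:
{"name": "move_arm", "arguments": {"motion": [[10,[0.6,0,0],[0,0,-0.0085]],[10,[1.2,0,0],[0,0,-0.0175]],[10,[1.2,0,0],[0,0,-0.0175]],[10,[1.2,0,0],[0,0,-0.0175]],[10,[1.2,0,0],[0,0,-0.0175]]]}}

```text
time_s: 17.2
ee_pos: [0.5504, 0.0609, 0.2421]
orientation: [0.672, 0.741, 0.0, -0.0]
contact_force: [-2.1, 4.8, -5.0]
finger_gap: 0.015
```

```bash
python3 - <<'E'
from h import *
st()
E
```

```text
t 17.2 m [ 1.  28.5] z 0.2421 bar th 0.91 tilt [-0.0001  0.0014] F [-1.7  4.9 -5. ] M [ 0.97  0.24 -0.2 ] gap 0.015
```

Call:
{"name": "move_arm", "arguments": {"motion": [[10,[0.6,0,0],[0,0,-0.008]],[10,[1.2,0,0],[0,0,-0.0145]],[10,[1.2,0,0],[0,0,-0.0145]],[10,[1.2,0,0],[0,0,-0.0145]],[10,[1.2,0,0],[0,0,-0.0145]]]}}

```text
time_s: 17.82
ee_pos: [0.5516, 0.0609, 0.2421]
orientation: [0.677, 0.736, 0.001, -0.0]
contact_force: [-1.1, 5.1, -5.5]
finger_gap: 0.0147
```

```bash
python3 - <<'E'
from h import *
st();shot("top","g11t",(280,180,360,250),10);barend("g11t")
E
```

```text
t 17.82 m [ 2.3 28.4] z 0.2421 bar th 0.07 tilt [0.     0.0015] F [-0.7  5.1 -5.5] M [ 1.01  0.21 -0.21] gap 0.0147
far slope deg -0.83 x at y=-50: 7.7 x at y=0 8.4
near slope deg 7.0 x at y=-50: -11.1 x at y=0 -17.3
end [[5.7, -100.1], [3.2, -100.0], [0.7, -100.6], [-1.8, -101.0], [-4.3, -101.7], [-6.8, -101.3], [-9.2, -100.3]]
```

View pics/g11t.png

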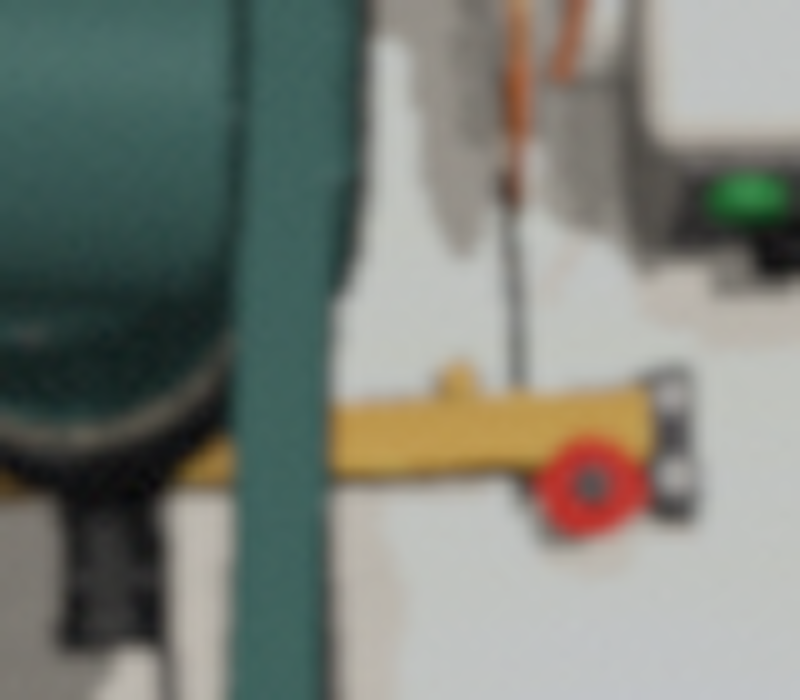

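Call:
{"name": "move_arm", "arguments": {"motion": [[10,[0.5,0,0],[0,0,0]],[10,[1,0,0],[0,0,0]],[10,[1,0,0],[0,0,0]],[10,[1,0,0],[0,0,0]],[10,[1,0,0],[0,0,0]]]}}

```text
time_s: 18.5
ee_pos: [0.552, 0.0609, 0.2421]
orientation: [0.677, 0.736, -0.0, -0.001]
contact_force: [-3.9, 5.6, -3.9]
finger_gap: 0.015
```

```bash
python3 - <<'E'
from h import *
st()
E
```

```text
t 18.5 m [ 2.4 28.4] z 0.2421 bar th 0.07 tilt [-0.0022  0.0013] F [-3.4  5.9 -3.9] M [ 0.98  0.64 -0.24] gap 0.015
```

Call:
{"name": "move_arm", "arguments": {"motion": [[10,[0.5,0,0],[0,0,0]],[10,[1,0,0],[0,0,0]],[10,[1,0,0],[0,0,0]],[10,[1,0,0],[0,0,0]],[10,[1,0,0],[0,0,0]]]}}

```text
time_s: 19.12
ee_pos: [0.5525, 0.0609, 0.2421]
orientation: [0.677, 0.736, -0.001, -0.002]
contact_force: [-6.2, 5.3, -1.3]
finger_gap: 0.0148
```

```bash
python3 - <<'E'
from h import *
st()
E
```

```text
t 19.12 m [ 2.4 28.4] z 0.2421 bar th 0.07 tilt [-0.0045  0.0013] F [-5.7  5.8 -1.3] M [ 0.95  1.04 -0.23] gap 0.0148
```

Call:
{"name": "move_arm", "arguments": {"motion": [[10,[0.5,0,0],[0,0,0]],[10,[1,0,0],[0,0,0]],[10,[1,0,0],[0,0,0]],[10,[1,0,0],[0,0,0]],[10,[1,0,0],[0,0,0]]]}}

```text
time_s: 19.75
ee_pos: [0.5529, 0.0609, 0.2421]
orientation: [0.677, 0.736, -0.002, -0.003]
contact_force: [-9.2, 4.4, 0.6]
finger_gap: 0.0149
```

Call:
{"name": "move_arm", "arguments": {"motion": [[10,[0.5,0,0],[0,0,0]],[10,[1,0,0],[0,0,0]],[10,[1,0,0],[0,0,0]],[10,[1,0,0],[0,0,0]],[10,[1,0,0],[0,0,0]]]}}

```text
time_s: 20.38
ee_pos: [0.5533, 0.0609, 0.2421]
orientation: [0.677, 0.736, -0.003, -0.004]
contact_force: [-12.7, 4.6, 1.6]
finger_gap: 0.0149
```

```bash
python3 - <<'E'
from h import *
st();shot("side","g12",(230,170,360,275),6);shot("top","g12t",(280,180,360,250),10);barend("g12t");st()
E
```

```text
t 20.38 m [ 2.5 28.4] z 0.2421 bar th 0.08 tilt [-0.0092  0.0011] F [-12.3   5.6   1.6] M [ 0.94  1.89 -0.28] gap 0.0149
far slope deg -0.84 x at y=-50: 7.7 x at y=0 8.4
near slope deg 7.01 x at y=-50: -11.1 x at y=0 -17.3
end [[5.7, -100.0], [3.2, -100.0], [0.7, -100.6], [-1.8, -101.0], [-4.3, -101.6], [-6.8, -101.5], [-9.2, -100.3]]
t 20.48 m [ 2.6 28.4] z 0.2421 bar th 0.08 tilt [-0.0092  0.0012] F [-11.3   5.4   1.9] M [ 0.88  1.88 -0.27] gap 0.0152
```

View pics/g12.png

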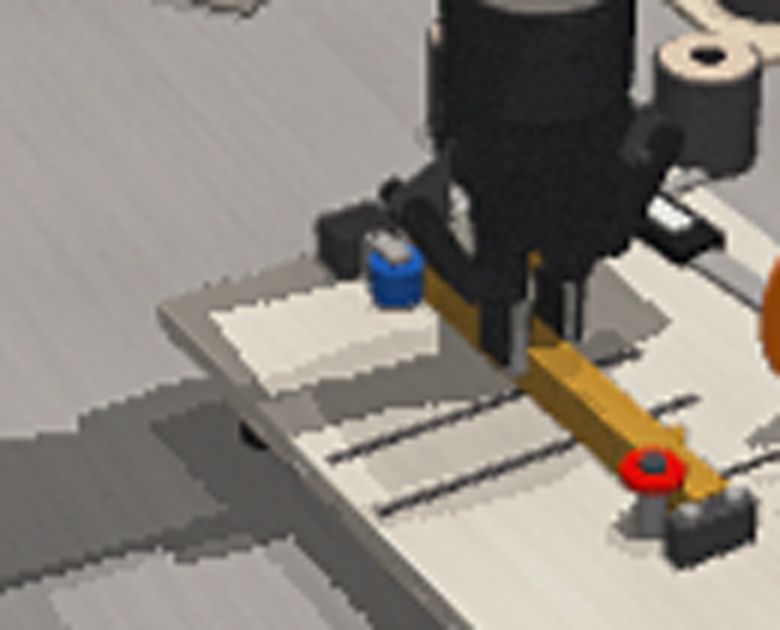

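Call:
{"name": "move_arm", "arguments": {"motion": [[10,[-1,0,0],[0,0,0]],[10,[-2,0,-0.3],[0,0,0]],[10,[-2.6,0,-0.7],[0,0,0]],[10,[-2.6,0,-0.7],[0,0,0]],[10,[-2.6,0,-0.7],[0,0,0]]]}}

```text
time_s: 21.1
ee_pos: [0.5522, 0.0609, 0.2421]
orientation: [0.677, 0.736, -0.001, -0.002]
contact_force: [-4.8, 4.0, 0.3]
finger_gap: 0.015
```

```bash
python3 - <<'E'
from h import *
st()
E
```

```text
t 21.1 m [ 2.4 28.4] z 0.2421 bar th 0.08 tilt [-0.0029  0.0013] F [-4.5  4.4  0.3] M [ 0.95  1.11 -0.22] gap 0.015
```

Call:
{"name": "move_arm", "arguments": {"motion": [[17,[0,0,0],[0,0,0]],[20,[0,0,0],[0,0,0]],[24,[0,0,0],[0,0,0]],[28,[0,0,0],[0,0,0]],[32,[0,0,0],[0,0,0]]], "grip_force": 20}}

```text
time_s: 21.72
ee_pos: [0.5535, 0.0601, 0.2423]
orientation: [0.677, 0.736, 0.001, 0.001]
contact_force: [-0.0, 0.1, -0.5]
finger_gap: 0.0319
```

```bash
python3 - <<'E'
from h import *
st();shot("side","g13",(230,170,360,275),6);shot("top","g13t",(280,180,360,250),10);barend("g13t")
E
```

```text
t 21.73 m [ 4.4 27.2] z 0.2423 bar th 0.09 tilt [ 0.0022 -0.0006] F [-0.   0.1 -0.5] M [-0.03  0.03 -0.01] gap 0.0319
far slope deg -0.83 x at y=-50: 7.6 x at y=0 8.4
near slope deg 7.03 x at y=-50: -11.2 x at y=0 -17.4
end [[5.7, -99.9], [3.2, -100.1], [0.7, -100.6], [-1.8, -101.1], [-4.3, -101.4], [-6.8, -101.3], [-9.2, -100.3]]
```

View pics/g13.png

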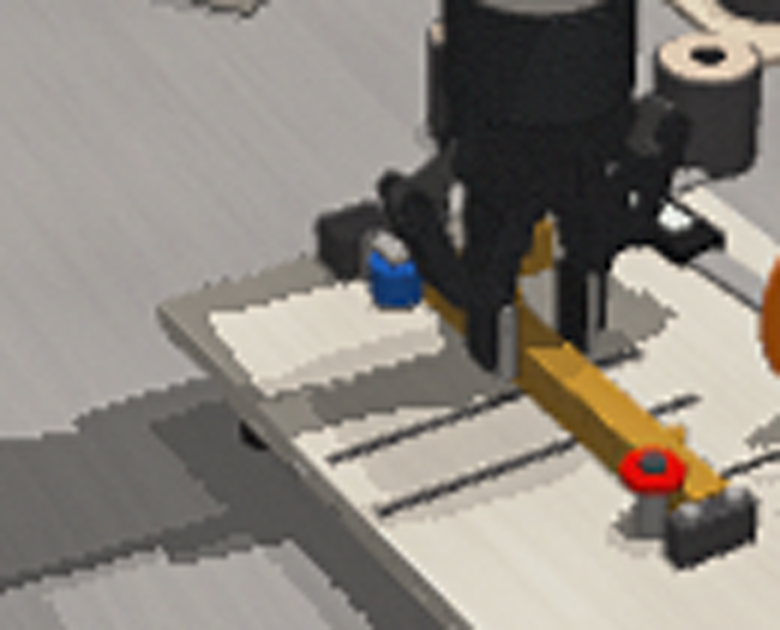

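Call:
{"name": "move_arm", "arguments": {"motion": [[34,[-2,0,0],[0,0,0]],[34,[-2,0,15],[0,0,0]],[34,[-2,0,40],[0,0,0]],[34,[-2,0,80],[0,0,0]],[34,[-2,0,130],[0,0,0]]]}}

```text
time_s: 22.45
ee_pos: [0.5506, 0.0605, 0.3728]
orientation: [0.677, 0.736, -0.0, -0.0]
contact_force: [-0.1, 0.0, -0.2]
finger_gap: 0.0342
```

Call:
{"name": "move_arm", "arguments": {"motion": [[34,[-30,20,50],[0,0,0]],[34,[-80,60,60],[0,0,0]],[34,[-130,100,60],[0,0,0]],[34,[-180,140,60],[0,0,0]],[34,[-200,180,60],[0,0,0]]]}}

```text
time_s: 23.08
ee_pos: [0.3484, 0.241, 0.4335]
orientation: [0.677, 0.736, 0.002, 0.001]
contact_force: [1.4, 0.4, 0.7]
finger_gap: 0.0345
```

```bash
python3 - <<'E'
from h import *
st();shot("side","g14",(220,160,460,310),3.3);shot("top","g14t",(220,130,400,290),4);barend("g14t",box=(240,200,345,250))
E
```

```text
t 23.07 m [-185.   224.4] z 0.4335 bar th 0.1 tilt [0.0034 0.0017] F [1.4 0.3 0.7] M [ 0.03 -0.05  0.  ] gap 0.0345
far slope deg -0.03 x at y=-50: 7.2 x at y=0 7.3
near slope deg 0.86 x at y=-50: -10.4 x at y=0 -11.1
end [[5.6, -100.3], [3.2, -100.1], [0.7, -100.6], [-1.8, -101.0], [-4.3, -101.7], [-6.8, -101.4], [-9.2, -100.4]]
```

View pics/g14.png

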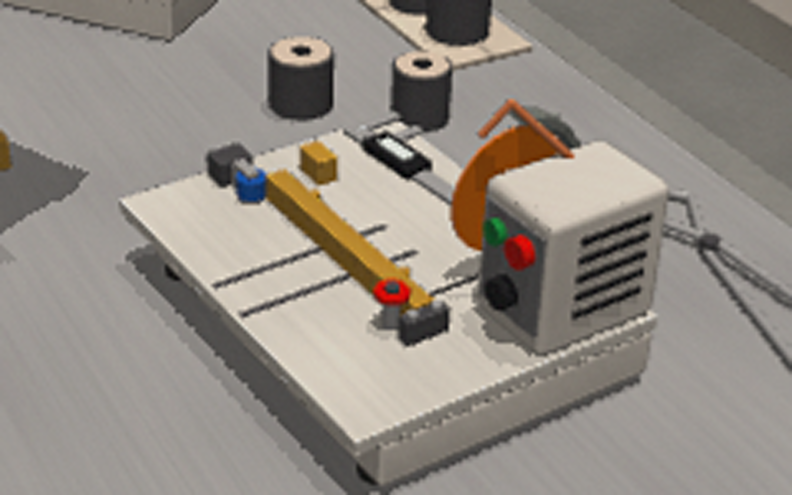

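View pics/g14t.png

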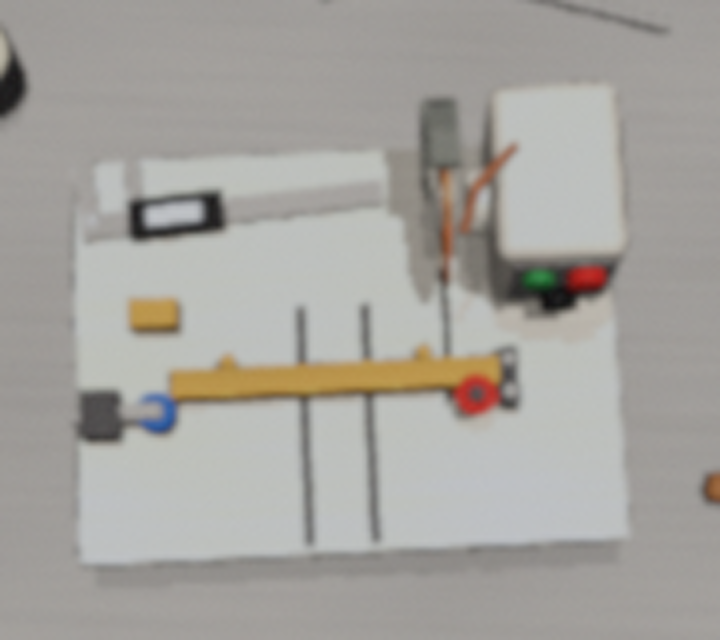

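The bar lies in line along both pins, from (170,385) to (500,365) in the crop. Its end is at the stop and the roller sits on its near corner. The bystanders in the crop look unmoved, and the arm is well clear. Handing in.

```bash
python3 - <<'E'
from plant import r
print(r.finish_job())
E
```

```text
the job is handed in; nothing more can be done
None
```

The brass bar is loaded in the cut-off machine and the job is handed in at about 23 s of the 72 s allowed. No verdict was reported.

**What I did:**
- I took the 200 x 18 mm bar; the two 270 mm bars were lookalikes.
- I slid one end in flat under the red head at a 13° slant and butted it on the stop at about 6.5 N. That clears the 4 N step but is a little under your "firm" 8 N.
- I swung it past the roller and pressed it on the rest pins with about 12 N at the tool, plus whatever the roller added. I then eased off, released and backed away.

**Last checks:**
- **Far edge:** it lies within about 0.1° of its line, against both pins.
- **Stop end:** it measures at machine y ≈ -100 to -101 mm, so it sits on the stop.
- **Roller:** it bears on the near corner of the free end.
- **Bench and wheel:** nothing touched the wheel. In the views I checked, the slug, caliper, rings and the visible part of the file look unmoved. The coolant and brush were outside my last crops, but the arm never went near them.

**Disagreements:**
- **Camera against arm:** the top camera and the arm differed by about 3–4 mm in x over the deck, so I worked from the bar's position relative to the machine and from the forces.
- **Bar's x in the last picture:** it reads about 1.5–2 mm short of home in x, within that calibration error, although both pins look touched.
- **Near edge:** it reads 0.9° off line because the visible side face biases it.
- **Finger gap:** it read 15 mm on the 18 mm bar.

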